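Shim a fingerboard blank level under the height gauge

TASK

The fingerboard blank lies in the levelling jig on the violin maker's bench. First press the gauge's knob down until its foot rests on the blank; then take the loose wooden wedge by its block, set it on the jig's base board and push its thin end squarely under the blank's overhanging end until the blank just lifts clear of the near rest, by two to three millimetres as the gauge shows, and finish still gripping the wedge there, flat on the board. The blank must be carried by the wedge, never touched by the robot, and the other things on the bench stay where they are.

Things in the scene. Friction and masses are not known exactly. Their poses are not given: they have to be found in the camera images.
- jig: Levelling jig, fixed: plywood base board 105 x 470 x 12 mm, top 12 mm above the table. Origin on the table below the blank's centre line; y along the board (-260 to +210 mm), x across (-40 to +65), z up. The blank lies along y at x = 0 on two rests, free end at y = -100. Far rest: a bar like the near one, at y = 160; end stop 38 mm high at y = 181.5; four side pins beside the blank, 30 mm high.
- near_rest: Near rest: cross bar 50 x 10 x 8 mm (x, y, z) fixed on the jig's board at jig y = -15 mm, straight below the gauge; origin at the centre of its underside, 12 mm above the table, axes as the jig. The wedge's tip would strike it at jig y = -20.
- blank: Fingerboard blank, loose dark wooden bar 46 x 280 x 14 mm (x, y, z), 0.21 to 0.39 kg. Origin at the centre of its underside, y along it, as the jig's. Starts flat on the rests at jig (0, 40, 20) mm, 1.5 mm from the end stop. Its end towards -y overhangs the near rest by 80 mm, with an 8 mm gap between its underside and the board.
- blank_mark (a point): Point on the blank's underside, on its centre line 55 mm towards its free end from its centre: over the near rest. Starts 20 mm above the table; its rise is the gap over the near rest.
- lane (a point): Point on the board's top face 12 mm above the table, at jig (0, -100) mm, right below the edge of the blank's free end. The bare board from here to jig y = -260 mm is the lane for the wedge, which is pushed along jig +y.
- blank_home (a point): Point fixed to the jig where the blank's origin starts, 20 mm above the table.
- gauge_slide (a joint): Height gauge slide, m: 0 = foot raised, grows as it goes down, stop at 0.045. Starts at 0 to 0.010; on the flat-lying blank it reads 0.032, and falls by as much as the blank rises under the foot. Lightly sprung down (1 to 1.5 N with its weight) with 2 N of drag: stays where it is left; about 1 N on the knob moves it down, a rising blank pushes it up with about 3 N.
- gauge: Moving rod of the gauge. Its foot is a round pad 16 mm dia, 6 mm high; origin at the centre of the foot's underside, 66 mm above the table when the gauge reads 0; at jig (0, -15) mm.
- gauge_top (a point): Centre of the top of the gauge's brass knob (28 mm dia, 12 high, on an 8 mm rod), at jig (0, -15) mm, 173 mm above the table at reading 0, 141 mm with the foot on the blank. Press from above, 5 N is plenty. The gauge's post (14 mm dia, 117 high) stands at jig (45, -15) mm, its arm, 20 mm wide, 101 to 115 high, reaches over to x = -18.
- wedge: Loose pale wooden wedge 26 x 140 mm (x, y), 0.08 kg. Origin under the middle of the thin tip edge; tip points to +y. Top slopes 1 in 5 from 2 mm at the tip to 24 mm at y = -110; from there to -140 an upright grip block 26 x 30, 50 mm high. Flat on the table, tip within 20 degrees of the table's +y. Touches the blank 30 mm in; then each 7.4 mm opens the gap at the rest by 1 mm; takes 5 to 10 N.
- plane: Small metal block plane, 42 x 120 x 33 mm, not to be disturbed; origin at the centre of its underside.
- sanding_block: Wooden sanding block with a cork sole, 60 x 95 x 34 mm, not to be disturbed; origin at the centre of its underside.
- varnish_jar: Closed amber jar, 60 mm dia, 85 mm high, not to be disturbed; origin at the centre of its underside.
- bridge_blank: Flat violin bridge blank, 45 x 50 x 6 mm, not to be disturbed; origin on its underside.
- spool_clamp: Spool clamp standing upright, 38 mm dia, 107 mm high, not to be disturbed; origin at the centre of its underside.
- chisel: Chisel lying flat, 220 mm long, 22 mm thick, not to be disturbed; origin on its underside at the ferrule, y towards the blade.
- brush_mug: White ceramic cup, 70 mm dia, 85 mm high, not to be disturbed; origin at the centre of its underside.
Mind the look-alikes: they are no part of the job. Leave any pink or red look-alike of the wedge alone.

How it is judged:
On the way, in this order (a step that is already met when the one before it is completed fails the run):
1. the gauge's foot is on the blank while the blank still lies on its near rest (contact force between gauge and blank above 0.2 N and z of blank_mark in the frame of jig below 0.0205 m), for 0.2 s.
2. the gripped wedge lifts the blank clear of the near rest (contact force between wedge and blank above 0.3 N and contact force between wedge and the fingers above 2 N and contact force between blank and near_rest below 0.05 N and z of blank_mark in the frame of jig above 0.021 m), for 0.2 s.
At the end, for the whole second after the job is handed in: Blank 1 to 4 mm clear of the near rest, carried by the wedge, gauge foot on it, within 10 mm of its place, robot not touching it. Wedge gripped (over 2 N), on the board, tilt under 0.08 rad, along the jig within 0.2 rad. Blank and wedge still (all of step 2 and z of blank_mark in the frame of jig below 0.024 m and contact force between wedge and jig above 0.2 N and angle between wedge's own z axis and vertical below 0.08 rad and angle between the y axis of wedge and the y axis of jig, either way round below 0.2 rad and contact force between gauge and blank above 0.05 N and contact force between blank and the arm below 0.1 N and contact force between blank and the fingers below 0.1 N and horizontal distance between blank and blank_home below 0.01 m and linear speed of each of blank, wedge below 0.01 m/s); the arm keeps its last pose, push and grip.
It fails at once if the robot touches the blank (contact force between blank and the arm above 1 N or contact force between blank and the fingers above 1 N).
It fails at once if another thing on the bench is moved more than 30 mm (distance of any of plane, sanding_block, varnish_jar, bridge_blank, spool_clamp, chisel, brush_mug from where it was at the start of the episode above 0.03 m).
It also fails if it takes over 61 s, if anything falls off the work surface, if the arm or the gripper's body presses on something with over 40 N, if the wrist force passes 120 N, or if a joint passes its speed limit or range.

ROBOT

A 7-joint arm with a two-finger parallel gripper is mounted at the origin on the work surface. World frame = base frame: x ahead of the robot, y to its left, z up, the work surface at z = 0. Lengths are in m, angles in rad, forces in N, time in s.
With the tool pointing down it reaches from about 0.425 to 0.95 m from the base axis. Payload 4.7 kg.
Tool frame: the origin (TCP) lies midway between the tips of the shut fingers; the grasp point (between the pads) lies 19 mm behind it; z points along the fingers, y is the line along which they close (so a half turn about z gives the same grasp; the last joint's range is limited). The gripper opens to 87 mm and grips with 3 to 60 N. Pads are 19 mm wide; open, the fingers measure 117 mm over their backs; the gripper's body (75 mm by 190 mm) begins 51 mm behind the grasp point.
Start: joints at [-1.2, 0.469, -0.049, 1.532, 0.024, 1.141, -0.082], TCP at [0.263, 0.622, 0.188] pointing down, gripper open.
Joint ranges: [-2.59, 2.59], [-0.33, 1.99], [-1.39, 1.29], [0.1, 2.45], [-1.04, 4.18], [0.21, 1.99], [-2.66, 2.66]. Speed limits (rad/s): [2.57, 2.57, 3.14, 3.14, 3.14, 3.14, 3.14].

INTERFACE

Orientations are given as a unit quaternion [w, x, y, z].
In Python, from station import env, eyes, telemetry gives the robot as it stands. The module is installed in compiled form; this text tells all that it offers. Calls block until the motion is done:
- env.move_to(position, orientation): joint-space move of the TCP to a pose.
- env.move_linear(position, attitude=None, vel=0.15, guard=None): straight line of the TCP; attitude=None keeps the orientation; vel is the mean speed in m/s. With guard (N) it stops when the force on the tool has changed by that much, and returns True; else False.
- env.set_joints(angles): joint-space move.
- env.grip(opening, grasp_force=None): finger opening in m; grasp_force is the grip in N (None keeps the last); returns when the fingers have stopped.
- env.dwell(seconds).
- env.inverse_kinematics(position, orientation): joint angles nearest the present ones, or None.
- eyes.camera(name): name is "side" or "top"; returns a dict with "color" (384x512x3 uint8, red, green, blue), "fx", "fy", "cx", "cy" (pixels), "T" (4x4, takes a point from camera to world coordinates). Camera axes: x right, y up, looking along -z (the intrinsics and any distortion apply to the point x, -y, -z); pixel columns grow to the right and rows downward; lengths in m; the calibration is good to about 2 mm. A picture is of the moment at which its call begins. There is no depth.
A pose or a line that the arm cannot do raises env.IKError and nothing moves.
- env.hand_in(): hands the job in; it is judged then, once.
Readings, each from a call of its own:
- telemetry.read_time(): time.
- telemetry.read_joint_pos(): joint angles.
- telemetry.read_qd(): joint speeds.
- telemetry.read_tau(): joint torques, N m.
- telemetry.read_ee_pos(): TCP position.
- telemetry.read_eef_rot(): TCP orientation.
- telemetry.read_force(): force on the tool from outside, world axes, zero at the start.
- telemetry.read_wrist_torque(): the same for the moment, N m.
- telemetry.read_opening(): finger opening in m.
- telemetry.read_finger_force(): force on a finger pad.
Only numpy, scipy, OpenCV 4.12 (cv2) and the standard library are available. Lean on these libraries where they do the work, as an engineer would, in place of code of your own. Each camera call takes 0.05 s, during which the arm holds its last target. There are 200 camera calls.

## Working session

There is one attempt and no reset: what is moved stays moved. The work goes in short steps, each a Python script; the robot and the scene stay as the last script left them, time stands still between calls to the robot, and variables do not carry over. Pictures are saved under pics/ and viewed, at most 13 in all, crops included, and the job is handed in when it is done.

```bash
mkdir -p pics
python3 - <<'E'
from station import env, eyes, telemetry
import cv2,numpy as np
for n in("side","top"):
    c=eyes.camera(n);cv2.imwrite(f"pics/{n}0.png",cv2.resize(c["color"][:,:,::-1],(800,600),interpolation=cv2.INTER_CUBIC))
    print({k:(v if k!="T" else np.round(v,4).tolist()) for k,v in c.items() if k!="color"})
print(telemetry.read_time(),telemetry.read_ee_pos(),telemetry.read_eef_rot())
E
```

```text
{'fx': 377.1002622715369, 'fy': 377.1002622715369, 'cx': 260.1351850498462, 'cy': 192.43612086227006, 'T': [[0.9986, 0.0324, -0.0412, 0.3968], [-0.0523, 0.6495, -0.7586, -0.8358], [0.0021, 0.7597, 0.6503, 0.8042], [0.0, 0.0, 0.0, 1.0]]}
{'fx': 499.60479084482495, 'fy': 499.60479084482495, 'cx': 260.4941930678361, 'cy': 195.15600850228054, 'T': [[-0.0124, 0.9875, -0.1572, 0.1316], [-0.9998, -0.0146, -0.0129, -0.0252], [-0.015, 0.157, 0.9875, 1.8748], [0.0, 0.0, 0.0, 1.0]]}
0.1 [0.26253649 0.62121308 0.18709523] [-1.35331889e-04  1.98555630e-01  9.80089223e-01 -8.70338813e-04]
```

View pics/side0.png

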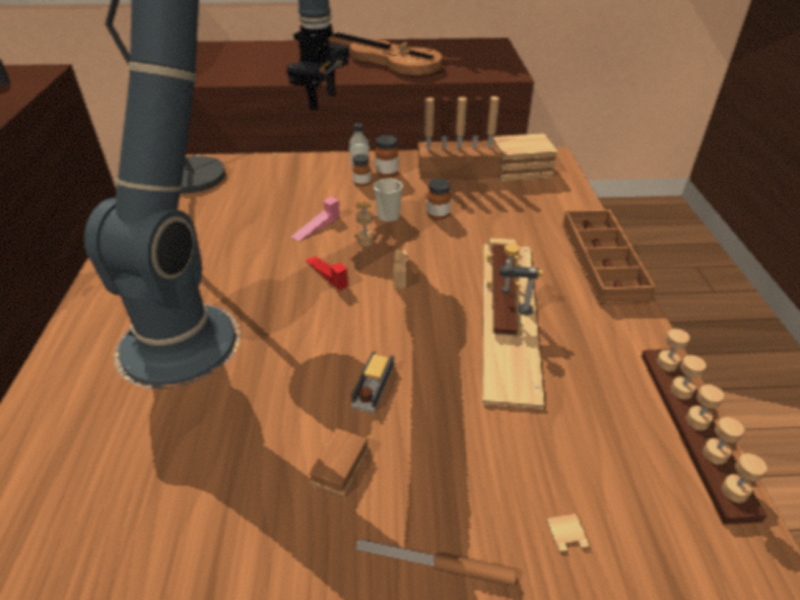

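View pics/top0.png

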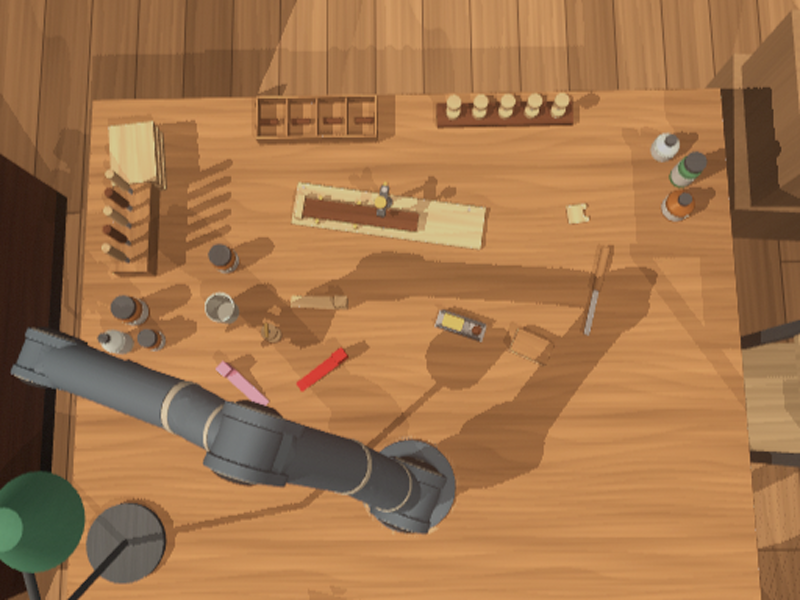

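```bash
cat > h.py <<'E'
from station import env, eyes, telemetry
import cv2,numpy as np
def ray(c,u,v):
    d=np.array([(u-c["cx"])/c["fx"],-(v-c["cy"])/c["fy"],-1.]);T=np.array(c["T"]);return T[:3,3],T[:3,:3]@d
def atz(c,u,v,z):
    o,d=ray(c,u,v);return o+d*(z-o[2])/d[2]
def proj(c,p):
    T=np.array(c["T"]);q=T[:3,:3].T@(np.array(p)-T[:3,3]);return np.array([c["cx"]-c["fx"]*q[0]/q[2],c["cy"]+c["fy"]*q[1]/q[2]])
def crop(c,x,y,w,h,s,f):
    cv2.imwrite(f,cv2.resize(c["color"][y:y+h,x:x+w,::-1],(w*s,h*s),interpolation=cv2.INTER_CUBIC))
E
python3 - <<'E'
from h import *
c=eyes.camera("top");crop(c,182,112,133,90,6,"pics/t1.png")
c=eyes.camera("side");crop(c,244,148,114,114,5,"pics/s1.png")
E
```

```text
(no output)
```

View pics/t1.png

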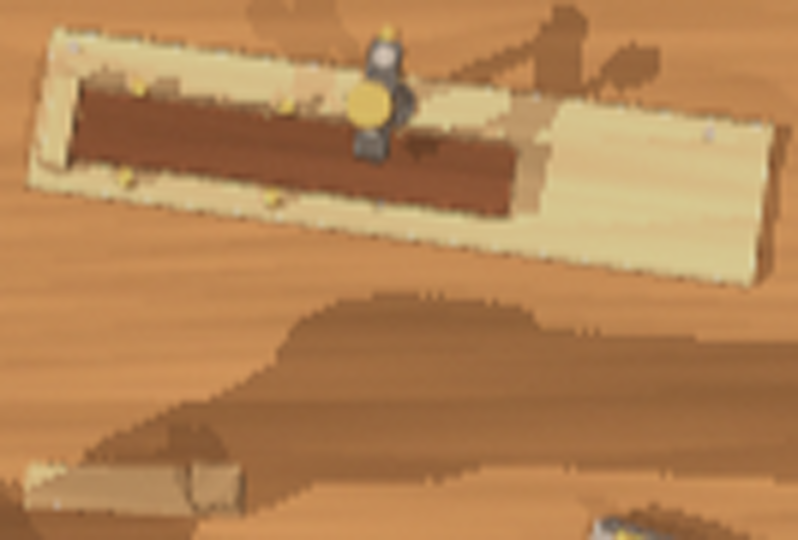

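View pics/s1.png

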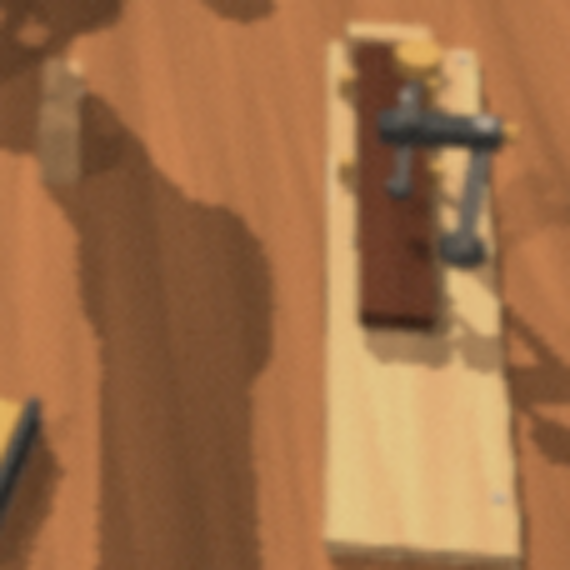

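```bash
cat >> h.py <<'E'
from scipy.optimize import least_squares
def fit(loc,obs,x0):
    # obs: (cam,u,v); loc: 3d in m, planar pose x,y,th
    def r(p):
        R=np.array([[np.cos(p[2]),-np.sin(p[2]),0],[np.sin(p[2]),np.cos(p[2]),0],[0,0,1]])
        return np.concatenate([proj(c,R@np.array(l)+[p[0],p[1],0])-[u,v] for l,(c,u,v) in zip(loc,obs)])
    s=least_squares(r,x0,loss="soft_l1");return s.x,r(s.x).reshape(-1,2)
E
python3 - <<'E'
from h import *
np.set_printoptions(precision=4,suppress=True)
t=eyes.camera("top");s=eyes.camera("side")
T=lambda u,v:(t,(u+.5)/6-.5+182,(v+.5)/6-.5+112)
S=lambda u,v:(s,(u+.5)/5-.5+244,(v+.5)/5-.5+148)
J=[((.065,-.26,.012),T(776,122)),((-.04,-.26,.012),T(752,284)),((.065,.21,.012),T(55,30)),((-.04,.21,.012),T(28,187)),
((.023,-.1,.034),T(517,148)),((-.023,-.1,.034),T(508,215)),
((-.04,-.26,.012),S(330,543)),((.065,-.26,.012),S(520,553)),((-.023,-.1,.034),S(362,318)),((.023,-.1,.034),S(436,320))]
for sel in(J[:6],J[6:],J):
    p,e=fit([a for a,b in sel],[b for a,b in sel],[.6,.1,0]);print(p);
print(e)
for z in(.163,.173):print(atz(*T(368,103),z),atz(*S(418,50),z))
W=[((.013,-.11,.05),T(193,465)),((.013,-.14,.05),T(241,467)),((-.013,-.14,.05),T(240,510)),((-.013,-.11,.05),T(190,508)),((.013,0,.002),T(27,465)),((-.013,0,.002),T(24,510)),
((-.013,-.14,0),S(42,180)),((.013,-.14,0),S(78,185))]
for sel in(W[:6],W):
    p,e=fit([a for a,b in sel],[b for a,b in sel],[.4,.3,0]);print(p)
print(e)
E
```

```text
[ 0.6449  0.0698 -0.1517]
[ 0.6436  0.0685 -0.1503]
[ 0.6445  0.0694 -0.1523]
[[-0.0808  0.606 ]
 [ 0.5052  0.0051]
 [-0.2621  0.095 ]
 [-0.1539 -0.0417]
 [ 0.3826 -0.2644]
 [ 0.2172  0.2282]
 [-0.4063 -0.2998]
 [ 0.9581  0.7969]
 [-0.3576 -1.2115]
 [ 0.4176 -0.528 ]]
[0.6435 0.0566 0.163 ] [0.6421 0.0592 0.163 ]
[0.6405 0.0561 0.173 ] [0.6383 0.0452 0.173 ]
[ 0.4426  0.2827 -0.0744]
[ 0.4426  0.2831 -0.0676]
[[-0.1454 -0.1703]
 [-0.0905 -0.0839]
 [-0.397  -0.337 ]
 [-0.136  -0.4269]
 [ 0.1296  0.4647]
 [ 0.0934 -0.3057]
 [-0.6953  0.9839]
 [-0.1603  0.0717]]
```

```bash
cat >> h.py <<'E'
from scipy.spatial.transform import Rotation as Ro
J=np.array([.6446,.0696,-.152]); Wd=np.array([.4426,.283,-.071])
def pt(p,x,y):
    c,s=np.cos(p[2]),np.sin(p[2]);return np.array([p[0]+c*x-s*y,p[1]+s*x+c*y])
def quat(th,sg):
    y=sg*np.array([np.cos(th),np.sin(th),0]);z=np.array([0,0,-1.]);q=Ro.from_matrix(np.c_[np.cross(y,z),y,z]).as_quat();return q[[3,0,1,2]]
def st(): 
    print("t",telemetry.read_time(),"p",np.round(telemetry.read_ee_pos(),4),"F",np.round(telemetry.read_force(),2),"q",np.round(telemetry.read_joint_pos(),2))
E
python3 - <<'E'
from h import *
g=pt(J,0,-.015); b=pt(Wd,0,-.125); l=pt(J,0,-.108-.125)
print(g,b,l)
for sg in(1,-1):
    for p,th,z in((g,J[2],.2),(b,Wd[2],.011),(b,Wd[2],.12),(l,J[2],.023)):
        q=env.inverse_kinematics([*p,z],quat(th,sg));print(sg,None if q is None else np.round(q,2))
E
```

```text
[0.64232877 0.05477295] [0.43373245 0.15831493] [ 0.60932022 -0.16071356]
1 [-0.54  0.44  0.55  1.62 -0.25  1.15 -0.08]
1 [-0.7   0.39  0.31  2.2  -0.22  0.58 -0.29]
1 [-0.77  0.21  0.38  2.11 -0.1   0.84 -0.4 ]
1 [-0.21  0.64  0.58  1.81 -0.46  0.83  0.44]
-1 [ 0.58  0.69 -1.18  1.55  0.65  1.34  2.32]
-1 [-0.22  0.4  -0.26  2.17  0.18  0.59  2.45]
-1 [-0.29  0.21 -0.17  2.09  0.05  0.85  2.58]
-1 [-0.51  0.87  1.1   1.83 -0.91  1.05 -2.33]
```

Run:
```python
from h import *
g=pt(J,0,-.015);q=quat(J[2],1)
env.grip(0.0,20)
env.move_linear([*telemetry.read_ee_pos()[:2],.25],vel=.2)
env.move_to([*g,.20],q);st()
r=env.move_linear([*g,.136],vel=.03,guard=3);print(r);st()
env.dwell(.4);st()
c=eyes.camera("side");crop(c,300,130,60,60,8,"pics/s2.png")
```

```text
t 4.7167 p [0.6423 0.0566 0.1999] F [ 0.2  -0.2  -0.44] q [-0.54  0.44  0.55  1.62 -0.25  1.15 -0.08]
False
t 7.0 p [0.6424 0.0548 0.1362] F [-0.3   0.17  0.15] q [-0.52  0.5   0.52  1.69 -0.29  1.03 -0.05]
t 7.4 p [0.6423 0.0548 0.136 ] F [ 0.01 -0.52 -0.26] q [-0.52  0.5   0.52  1.69 -0.29  1.03 -0.05]
```

View pics/s2.png

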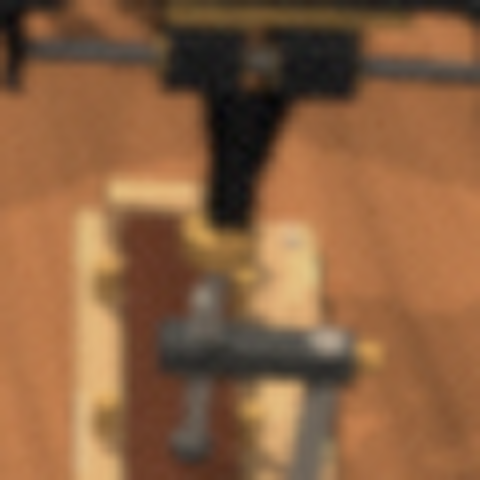

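Run:
```python
from h import *
g=pt(J,0,-.015)
for n in("side","top"):
    c=eyes.camera(n)
    for z in(.136,.141,.163,.173):
        p=proj(c,[*g,z]);print(n,z,p,(p-[300,130]+.5)*8-.5)
    if n=="top": crop(c,205,100,80,60,9,"pics/t2.png");print((proj(c,[*g,.141])-[205,100]+.5)*9)
```

```text
side 0.136 [326.4903111  165.91209868] [215.42248883 290.79678942]
side 0.141 [326.68708327 164.55248086] [216.99666619 279.91984685]
side 0.163 [327.56666733 158.47490315] [224.03333865 231.29922518]
side 0.173 [327.97406837 155.65992323] [227.29254694 208.77938583]
top 0.136 [243.79896425 131.2288779 ] [-446.10828601   13.33102317]
top 0.141 [243.73204715 130.83414568] [-446.64362283   10.17316541]
top 0.163 [243.43318108 129.07118734] [-449.03455133   -3.93050132]
top 0.173 [243.29489641 128.25547034] [-450.14082875  -10.4562373 ]
[353.08842432 282.00731108]
```

View pics/t2.png

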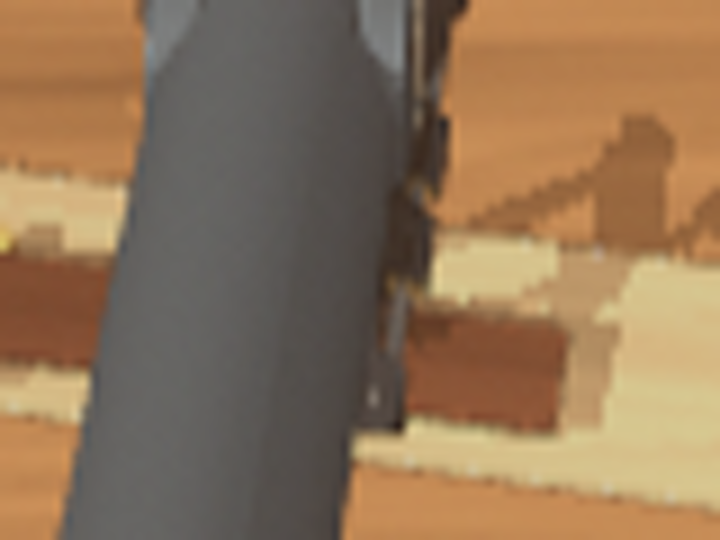

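Run:
```python
from h import *
c=eyes.camera("side");print(proj(c,[.2625,.6212,.187])*800/512)
p=telemetry.read_ee_pos()
env.move_linear([p[0],p[1],.25],vel=.15);st()
c=eyes.camera("side");a=proj(c,[.6424,.0548,.25]);print((a-[280,90]+.5)*6)
crop(c,280,90,90,100,6,"pics/s3.png")
```

```text
[323.34804184 114.97151606]
t 8.5083 p [0.6416 0.0549 0.2489] F [-0.23 -0.57  0.01] q [-0.55  0.41  0.56  1.56 -0.22  1.24 -0.1 ]
[310.8255232  259.83875723]
```

View pics/s3.png

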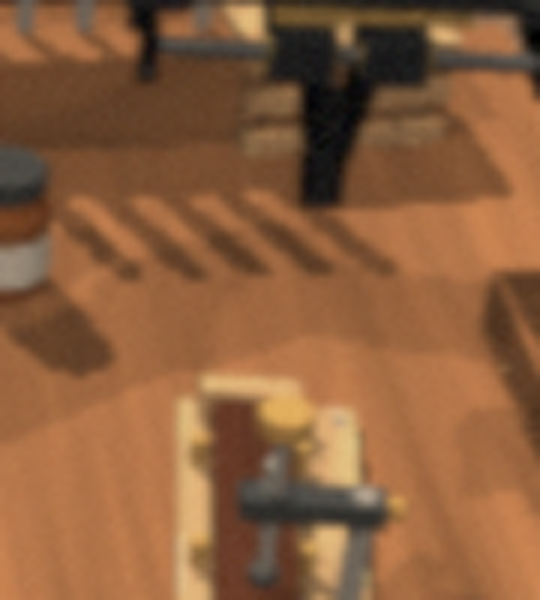

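Run:
```python
from h import *
c=eyes.camera("top");print("base px800",proj(c,[0,0,0])*800/512, proj(c,[0,0,.1])*800/512)
g=pt(J,0,-.015)
print(env.move_linear([*g,.15],vel=.15));st()
print(env.move_linear([*g,.100],vel=.03,guard=3));st()
env.dwell(.3);st()
c=eyes.camera("side");crop(c,300,130,60,60,8,"pics/s4.png")
```

```text
base px800 [409.00781312 486.01515584] [408.44301762 489.26078712]
False
t 9.425 p [0.6431 0.0546 0.1508] F [ 0.72 -0.42  0.71] q [-0.53  0.49  0.53  1.68 -0.28  1.05 -0.06]
True
t 10.7167 p [0.6423 0.0548 0.107 ] F [-0.97  0.97  4.15] q [-0.51  0.53  0.51  1.72 -0.31  0.97 -0.04]
t 11.0167 p [0.6423 0.0548 0.107 ] F [-1.23  0.42  5.22] q [-0.51  0.53  0.51  1.72 -0.3   0.97 -0.04]
```

View pics/s4.png

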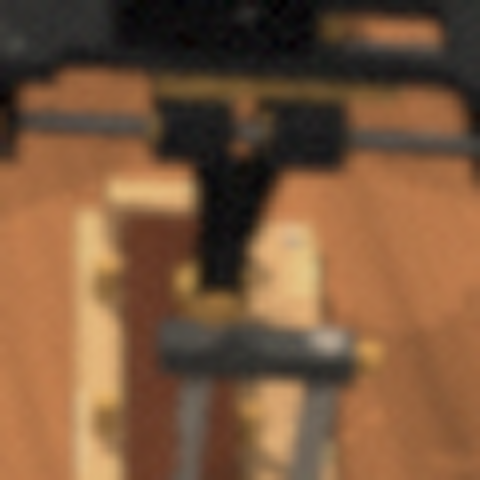

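Run:
```python
from h import *
g=pt(J,0,-.015);b=pt(Wd,0,-.125);q=quat(Wd[2],1)
env.move_linear([*g,.18],vel=.2);env.move_to([*b,.12],q);env.grip(.087);st()
c=eyes.camera("side");a=c["color"][140:230,225:315].copy()
s=env.move_linear([*b,.02],vel=.12)
r=env.move_linear([*b,-.035],vel=.03,guard=3);print(r);st()
p=telemetry.read_ee_pos();env.move_linear([*b,p[2]+.008],vel=.05)
c=eyes.camera("side");d=c["color"][140:230,225:315]
cv2.imwrite("pics/s5.png",cv2.resize(np.hstack([a,d])[:,:,::-1],None,fx=4.4,fy=4.4,interpolation=cv2.INTER_CUBIC));st()
```

```text
t 14.05 p [0.4337 0.1583 0.12  ] F [-0.85  0.58 -0.07] q [-0.89  0.21  0.52  2.12 -0.14  0.84 -0.36]
True
t 16.775 p [ 0.4337  0.1583 -0.0341] F [0.07 0.73 5.11] q [-0.74  0.49  0.37  2.22 -0.37  0.48 -0.15]
t 17.15 p [ 0.4338  0.1585 -0.0259] F [ 0.09 -0.22  0.63] q [-0.75  0.48  0.38  2.22 -0.36  0.5  -0.16]
```

View pics/s5.png

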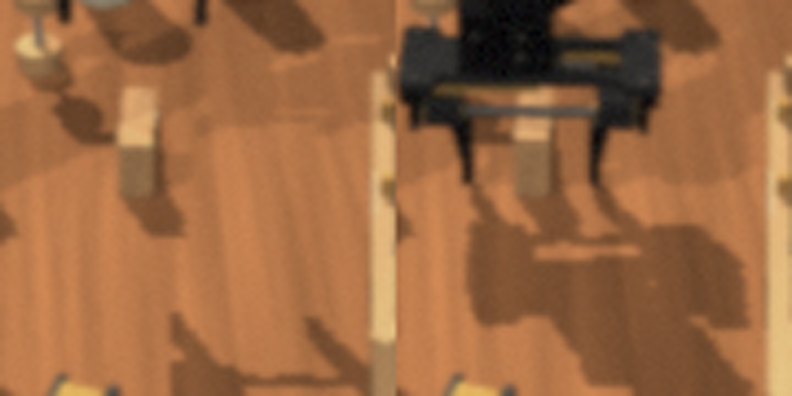

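Run:
```python
from h import *
l=pt(J,0,-.112-.125);q=quat(J[2],1);b=pt(Wd,0,-.125)
env.grip(.0,35);print("open",telemetry.read_opening(),telemetry.read_finger_force());st()
z0=telemetry.read_ee_pos()[2]
env.move_linear([*b,.07],vel=.15)
env.move_to([*l,.07],q);print("open",telemetry.read_opening(),telemetry.read_finger_force());st()
env.move_linear([*l,z0+.012+.015],vel=.1)
r=env.move_linear([*l,z0+.012-.005],vel=.02,guard=3);print(r,z0);st()
c=eyes.camera("side");a=c["color"][175:275,290:370].copy()
t=eyes.camera("top");d=t["color"][110:190,220:320]
cv2.imwrite("pics/s6.png",cv2.resize(np.hstack([a[:80],d])[:,:,::-1],None,fx=4.4,fy=4.4,interpolation=cv2.INTER_CUBIC))
```

```text
open 0.025709134414564384 34.99820281751454
t 18.1667 p [ 0.4338  0.1583 -0.026 ] F [-0.34 -0.    0.55] q [-0.75  0.48  0.38  2.22 -0.36  0.5  -0.16]
open 0.02570535475259112 34.99813795555383
t 20.3333 p [ 0.6086 -0.1623  0.0695] F [ 0.42  0.07 -0.17] q [-0.21  0.57  0.57  1.78 -0.38  0.9   0.38]
True -0.02604415388467246
t 21.9083 p [ 0.6086 -0.1646 -0.014 ] F [-0.65  0.3   3.83] q [-0.16  0.68  0.5   1.83 -0.46  0.76  0.44]
```

View pics/s6.png

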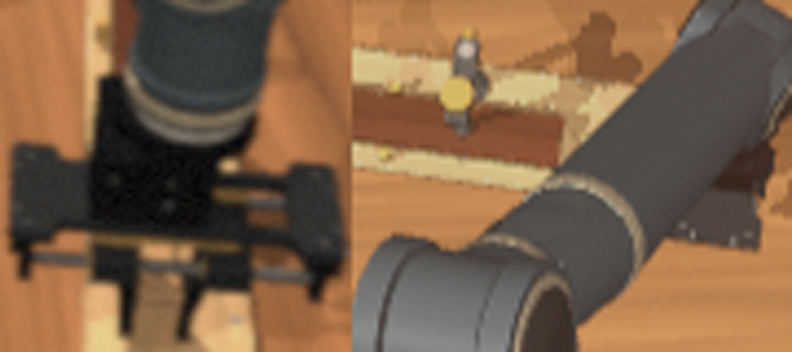

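Run:
```python
from h import *
z=-.0142
d=pt(J,0,1)-J[:2]
env.move_linear([*pt(J,0,-.085-.125),z],vel=.06)
c=eyes.camera("side")
cv2.imwrite("pics/ref.png",c["color"])
for t in np.arange(-.082,-.0555,.002):
    env.move_linear([*pt(J,0,t-.125),z],vel=.03);F=telemetry.read_force();p=telemetry.read_ee_pos()
    print(round(t,3),"Fy %.2f Fx %.2f Fz %.2f"%(F[:2]@d,F[:2]@[d[1],-d[0]],F[2]),"y %.4f z %.4f"%((p[:2]-J[:2])@d,p[2]))
c=eyes.camera("side");cv2.imwrite("pics/b.png",c["color"]);st()
```

```text
-0.082 Fy 1.20 Fx 0.66 Fz 5.10 y -0.2066 z -0.0141
-0.08 Fy -0.79 Fx 0.48 Fz 4.95 y -0.2057 z -0.0141
-0.078 Fy -1.95 Fx -0.51 Fz 6.12 y -0.2039 z -0.0141
-0.076 Fy -2.09 Fx -0.54 Fz 6.59 y -0.2018 z -0.0141
-0.074 Fy -3.46 Fx -0.04 Fz 6.00 y -0.1998 z -0.0140
-0.072 Fy -1.45 Fx -0.17 Fz 5.94 y -0.1977 z -0.0141
-0.07 Fy -2.84 Fx -0.49 Fz 5.93 y -0.1957 z -0.0141
-0.068 Fy -3.92 Fx 1.14 Fz 5.87 y -0.1943 z -0.0140
-0.066 Fy -5.21 Fx -0.93 Fz 4.88 y -0.1935 z -0.0140
-0.064 Fy -6.33 Fx 0.38 Fz 5.94 y -0.1920 z -0.0140
-0.062 Fy -6.84 Fx -0.55 Fz 4.91 y -0.1902 z -0.0140
-0.06 Fy -7.20 Fx -0.07 Fz 5.29 y -0.1883 z -0.0141
-0.058 Fy -7.33 Fx -0.36 Fz 5.85 y -0.1863 z -0.0140
-0.056 Fy -7.20 Fx -0.18 Fz 5.06 y -0.1843 z -0.0140
t 26.2 p [ 0.6162 -0.1125 -0.014 ] F [-1.32 -7.17  5.21] q [-0.25  0.67  0.51  1.84 -0.46  0.75  0.35]
```

Run:
```python
from h import *
z=-.0142
d=pt(J,0,1)-J[:2]
for t in(-.053,-.0475):
    env.move_linear([*pt(J,0,t-.125),z],vel=.02);F=telemetry.read_force();p=telemetry.read_ee_pos()
    print(t,"Fy %.2f Fz %.2f"%(F[:2]@d,F[2]),"y %.4f z %.4f"%((p[:2]-J[:2])@d,p[2]))
env.dwell(.5);st();print(telemetry.read_opening(),telemetry.read_finger_force())
ref=cv2.imread("pics/ref.png")
now=np.mean([eyes.camera("side")["color"].astype(float) for _ in range(4)],0)
c=eyes.camera("side");top=eyes.camera("top")
g=pt(J,0,-.015)
k=proj(c,[*g,.141]);print("knob",k,"px/mm",(proj(c,[*g,.151])-k)/10)
x,y=k.round().astype(int)
for im in(ref,cv2.imread("pics/b.png")):
    A=im.astype(float).mean(2)[y-11:y+9,x-8:x+8];B=now.mean(2)[y-11:y+9,x-8:x+8]
    print(cv2.phaseCorrelate(A,B,cv2.createHanningWindow((16,20),cv2.CV_64F)))
v=np.hstack([i[115:205,290:350] for i in(ref.astype(float),now)])
cv2.imwrite("pics/s7.png",cv2.resize(v[:,:,::-1],None,fx=6,fy=6,interpolation=cv2.INTER_CUBIC))
```

```text
-0.053 Fy -6.60 Fz 5.65 y -0.1812 z -0.0140
-0.0475 Fy -7.79 Fz 5.41 y -0.1756 z -0.0140
t 27.425 p [ 0.6175 -0.1039 -0.0141] F [-0.44 -6.8   5.78] q [-0.26  0.67  0.51  1.84 -0.46  0.75  0.34]
0.025538026378657996 35.00051563605666
knob [326.68708327 164.55248086] px/mm [ 0.03970013 -0.2743122 ]
((-0.011248939046732076, -0.27046111035155285), 0.7070293674750194)
((0.21097223105948348, -1.5989560932230624), 0.9715940555972562)[ WARN:0@2.953] global loadsave.cpp:1063 imwrite_ Unsupported depth image for selected encoder is fallbacked to CV_8U.
```

View pics/s7.png

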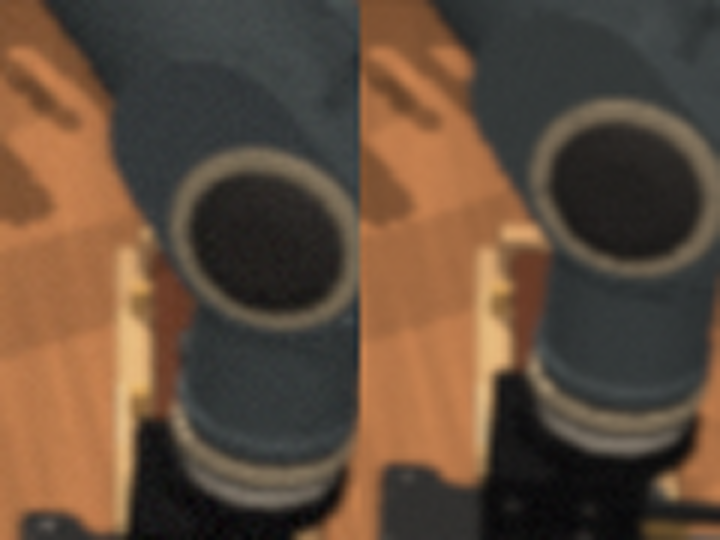

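Run:
```python
from h import *
s=cv2.imread("pics/s6.png").astype(float)[:,:,::-1]
ref=cv2.resize(s,(180,80),interpolation=cv2.INTER_AREA)[:,80:]
now=np.mean([eyes.camera("top")["color"].astype(float) for _ in range(10)],0)[110:190,220:320]
c=eyes.camera("top");g=pt(J,0,-.015)
k=proj(c,[*g,.141])-[220,110];print(k,proj(c,[*g,.151])-proj(c,[*g,.141]))
x,y=k.round().astype(int)
for (x0,y0,w,h) in((x-5,y-5,11,11),(x-20,y+3,14,14),(x-20,y-8,13,14)):
    sl=np.s_[y0:y0+h,x0:x0+w]
    f=lambda p:(cv2.warpAffine(now,np.float32([[1,0,p[0]],[0,1,p[1]]]),(100,80),flags=cv2.INTER_CUBIC)-ref)[sl].ravel()
    print(least_squares(f,[0,0],diff_step=.05,x_scale=.1).x)
st()
```

```text
[23.73204715 20.83414568] [-0.13494566 -0.79602074]
[0. 0.]
[0. 0.]
[0. 0.]
t 28.275 p [ 0.6175 -0.1039 -0.014 ] F [-1.7  -6.52  6.41] q [-0.26  0.67  0.51  1.84 -0.46  0.75  0.34]
```

Run:
```python
from h import *
s=cv2.imread("pics/s6.png").astype(np.float32)[:,:,::-1]
ref=cv2.resize(s,(180,80),interpolation=cv2.INTER_AREA)[:,80:].mean(2)
now=np.mean([eyes.camera("top")["color"].astype(float) for _ in range(5)],0)[110:190,220:320].mean(2).astype(np.float32)
x,y=24,21
for (x0,y0,w,h) in((x-5,y-5,11,11),(0,y+3,18,17),(0,y-10,17,14)):
    m=np.zeros(ref.shape,np.uint8);m[y0:y0+h,x0:x0+w]=255
    M=np.eye(2,3,dtype=np.float32)
    cc,M=cv2.findTransformECC(ref,now,M,cv2.MOTION_TRANSLATION,(3,200,1e-6),m,1);print(cc,M[:,2])
```

```text
0.9944388909008623 [-0.01535268 -0.09886302]
0.9979656092314012 [ 0.12649524 -0.04948662]
0.9960452037101097 [ 0.25823778 -0.03932109]
```

Run:
```python
from h import *
print(env.hand_in());st()
```

```text
the job is handed in; nothing more can be done
None
the job is handed in; nothing more can be done
```

I handed the job in at about 29 s. The gauge foot is down on the blank. The wedge is still gripped at 35 N, flat on the board, and pushed about 19 mm past first contact. I estimate a gap of about 2.4 mm from that travel and the push force, but could not read it off the gauge because the wrist hid the knob in the side view and the top view was too coarse, and the hand-in returned no verdict.

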